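# Open the squeeze-and-turn battery tub

## Robot

A 6-joint arm with a two-finger parallel gripper is mounted at the origin on the work surface. World frame = base frame: x ahead of the robot, y to its left, z up, the work surface at z = 0. Lengths are in m, angles in degrees, forces in N, time in s.
With the tool pointing down it reaches from about 0.4 to 0.825 m from the base axis. Payload 7 kg.
Tool frame: the origin (TCP) lies on the front face of the gripper's body, between the roots of the fingers; the fingertips stand 66 mm ahead of it and the grasp point (between the pads) lies 47 mm ahead of it; z points along the fingers, y is the line along which they close (so a half turn about z gives the same grasp; the last joint's range is limited). The gripper opens to 88 mm and grips with 3 to 60 N. Pads are 19 mm wide; open, the fingers measure 130 mm over their backs; the gripper's body (78 mm by 193 mm) begins 47 mm behind the grasp point.
Start: joints at [84.632, 20.546, 0.682, 0, -70.136, -16.507], TCP at [0.252, 0.626, 0.292] pointing down, gripper open.
Joint ranges: [-176.03, 176.03], [-82.01, 121.73], [-58.28, 71.71], [-173.87, 95.51], [-174.79, -0.11], [-173.66, 173.66]. Speed limits (degrees/s): [136.94, 136.94, 172.46, 180, 180, 180].

## Interface

Orientations are given as [roll, pitch, yaw] about the fixed x, y, z axes, in that order (R = Rz(yaw) Ry(pitch) Rx(roll)).
In Python, from plant import ctrl gives the robot as it stands.
- The arm moves only by the tool send_rows, never from a script. Its argument "deltas" is a list of rows, each a list of 2 entries, a list of its own where there are three numbers: the shift along the tool's x, y, z each as a share of 800 mm, from -1 to 1, then the turn about the tool's z as a share of 90 degrees, from -1 to 1. A call has exactly 5 rows; each row is the pose to reach, as a shift and turn from the pose commanded when the call began, along the tool's axes at that moment; what a row does not reach only later rows make up. A row lasts 1/12 s, in which the tool goes at most 41.7 mm and 7.16 degrees, less where a joint would pass 70% of its speed; a pose out of reach is approached as far as the arm can. A call with a number of a shift or a turn outside -1 to 1 is refused whole. A call with a gripper value outside its range is refused whole. "gripper" is the opening, from 0 (shut) to 1 (fully open), set as the call begins (left out, the last holds). The fingers move at their own pace and stop on an object; the grip force is fixed at half the most. Time passes only in rows, so rows that repeat a pose let the fingers close, or fill a call up. It gives the time, the measured TCP pose, the force, the opening and the grip force at its end, in the units of the state.
- ctrl.get_obs(): the state, without advancing time (a new reading comes with each control period).
- ctrl.snapshot(name): name is "scene" or "top" or "wrist"; returns a dict with "color" (384x512x3 uint8, red, green, blue), "vertical_fov" (degrees; the focal length in pixels is half the picture's height over the tangent of half this angle, whatever the lens; pixels are square), "cx", "cy" (the principal point, pixels), "k1" (the pictures are not rectified: a ray, as slopes to the right and down, at radius r is drawn at 1 + k1 r^2 times it, then the intrinsics apply), "rvec" (rotation vector, rad) and "tvec" (3), from world to camera coordinates, as OpenCV has them. Camera axes: x right, y down, z forward; pixel columns grow to the right and rows downward; lengths in m; the calibration is good to about 2 mm. A picture is of the moment at which its call begins. There is no depth.
- ctrl.close_job(): hands the job in; it is judged then, once.
Trained networks look in a picture, given as the dict that the camera call returned (one of the last four; its "shot" number tells which), for a name from the list of things; names that differ only in an ending like _2 or _b are one class to them, and where a whole thing is asked for, a point or a joint stands for the part that bears it (a point fixed in the world has none). Each returns a list of dicts, best first, with "conf" (0 to 1); they miss things now and then, are a little off and sometimes report something else, mostly with a low value. They report only what shows in the picture. A call takes as long as a camera call. They do not tell look-alikes from the thing itself.
- ctrl.boxes_of(picture, thing): "xy" ([column, row] as shares, 0 to 1, of the picture: columns of its width, rows of its height, amid what is visible of it).
- ctrl.cut_out(picture, thing): "pixels" (384x512 bool, what is visible of it) and "xy" ([column, row] as shares, 0 to 1, of the picture: columns of its width, rows of its height, amid what is visible of it).
The state is a dict: "clock": time; "joint_pos": joint angles; "qvel": joint speeds; "tau": joint torques, N m; "tool_pos": TCP position; "orientation": TCP orientation; "force": force on the tool from outside, world axes, zero at the start; "moment": the same for the moment, N m; "opening": finger opening in m; "gripper_force": force on a finger pad.
Only numpy, scipy, OpenCV 4.12 (cv2) and the standard library are available. Lean on these libraries where they do the work, as an engineer would, in place of code of your own. Each camera call takes 0.05 s, during which the arm holds its last target. There are 200 camera calls.

## Task

Open the childproof battery tub: squeeze the two yellow tabs of its red cap inward and, keeping them squeezed, turn the cap anticlockwise (seen from above) until you feel it come up against its stop, then lift it off. Do not force the cap against the tub, neither past the stop nor by pulling while it is still locked. Set the cap gently down, upright, in the teal tray and let go; leave the remote control, the carton and the model car where they are.

Things in the scene. Friction and masses are not known exactly. Their poses are not given: they have to be found in the camera images.
- tub_mouth (a point): Centre of the round mouth (rim) of the white tub with a blue band, 85 mm above the table; the opening is 46 mm across. z is up; the two tabs of the cap lie along this y axis at the start.
- tub: The tub, origin under its middle on the table. It is fixed in a screwed-down wooden block (100 x 100 x 14 mm); body 76 mm across up to 63 mm height, neck 64 mm across from there to the rim. More than about 45 N in all between cap and tub cracks the neck; a moment of 0.3 N m against the stop is plain to feel and safe.
- cap_grip (a point): The red cap, on its axis at mid-height of the two yellow tabs. z is up along the cap's axis, the tabs are at +y and -y. Cap 53 mm across, its top 14 mm above this point; 66 mm wide over the tabs at rest, 56 mm with both fully in. Each tab is a flat upright pad, 20 mm wide, from 13 mm above to 13 mm below this point. Grip them from above, centred within 1.5 mm, fingertips clear of the rim.
- cap: The cap (65 g), origin on its axis at its seat on the rim, 16 mm below cap_grip. Flange 63 mm across at the seat; below it a plug 44 mm across with two lugs, foot 16.5 mm below the seat; set down, it stands on the foot. On the tub it has 1 mm play sideways, 1.5 mm up. Both tabs in, it turns freely anticlockwise (+z) to a hard stop. Gripped off its axis it loads the neck sideways: yield to that.
- cap_foot (a point): Centre of the plug's foot, the lowest point of the cap. The hard stop lies 38 to 83 degrees from the start, different from tub to tub and unseen. At the stop, or up to 3 degrees short of it, the cap lifts straight up and is free once raised 17 mm; short of that its lugs hold it.
- tab_a (a joint): Travel of the +y tab, m: 0 at rest, 0.005 fully squeezed; unlocks from 0.004 on. Own spring: 2 N at first, 9.5 N fully in.
- tab_b (a joint): The same for the -y tab. Both must stay in together for the cap to turn.
- tray_in (a point): Centre of the inner floor of the fixed square teal tray, 160 x 160 mm outside, wall 4 mm thick and 18 mm high above the table, floor 4 mm above the table.
- remote_center (a point): Centre of a loose black remote control, 170 (x) x 46 x 20 mm, lying between tub and tray. Leave alone.
- carton_center (a point): Centre of a loose white carton with a green band, 60 x 110 x 45 mm, beyond the work. Leave alone.
- toy_car_center (a point): Centre of a loose blue model car on a dark wooden plinth, 60 x 120 mm, 32 mm high, beyond the work. Leave alone.
Mind the look-alikes: they are no part of the job. Of the things that look like the cap, the middle-sized one is meant.

How it is judged:
By the outcome, as a careful person would: the job done as asked, in the order asked, and still so for the second after the job is handed in, with the robot touching nothing.
It also fails if it takes over 72 s, if anything falls off the work surface, if the arm or the gripper's body presses on something with over 40 N, if the wrist force passes 120 N, or if a joint passes its speed limit or range.

## Working session

There is one attempt and no reset: what is moved stays moved. The work goes in short steps, Python scripts to look and compute and a tool call to move; the robot and the scene stay as the last step left them, time stands still between calls to the robot, and variables do not carry over. Pictures are saved under pics/ and viewed, at most 10 in all, crops included, and the job is handed in when it is done.

Besides the shell and the picture viewer there is one more tool, called after "Request:" as name(argument=value, ...) on one line, values as JSON. send_rows: Moves the arm, as the interface text tells. Shift numbers are shares of 800 mm and turn numbers shares of 90 degrees, none past 1 either way. Its arguments: {"type":"object","properties":{"deltas":{"type":"array","items":{"type":"array"}},"gripper":{"type":"number"}},"required":["deltas"]}

```bash
mkdir -p pics; ls
cat > h.py <<'E'
import numpy as np, cv2
from plant import ctrl
from scipy.spatial.transform import Rotation as Ro
def cam(p):
    h,w=p["color"].shape[:2]; f=h/2/np.tan(np.radians(p["vertical_fov"])/2)
    return np.array([[f,0,p["cx"]],[0,f,p["cy"]],[0,0,1.]]),np.array([p["k1"],0,0,0,0.])
def ray(p,uv,z):
    K,D=cam(p); s=cv2.undistortPoints(np.array([[uv]],float),K,D)[0,0]
    R=cv2.Rodrigues(np.array(p["rvec"],float))[0]; t=np.array(p["tvec"],float).ravel()
    c=-R.T@t; d=R.T@np.array([s[0],s[1],1]); return c+d*(z-c[2])/d[2]
def proj(p,X):
    K,D=cam(p); return cv2.projectPoints(np.array(X,float).reshape(-1,1,3),np.array(p["rvec"],float),np.array(p["tvec"],float),K,D)[0][:,0]
def save(p,n,crop=None,s=1):
    im=p["color"][:,:,::-1]
    if crop: im=im[crop[1]:crop[3],crop[0]:crop[2]]
    cv2.imwrite("pics/"+n,cv2.resize(im,None,fx=s,fy=s,interpolation=cv2.INTER_CUBIC))
def toolaxes(o=None):
    o=o or ctrl.get_obs(); return Ro.from_euler('xyz',o["orientation"],degrees=True).as_matrix()
E
python3 - <<'E'
from h import *
o=ctrl.get_obs();print(o)
t=ctrl.snapshot("top");s=ctrl.snapshot("scene")
im=np.vstack([t["color"],s["color"]])[:,:,::-1]
cv2.imwrite("pics/a.png",cv2.resize(t["color"][:,:,::-1],None,fx=1.5,fy=1.5)); cv2.imwrite("pics/b.png",cv2.resize(s["color"][:,:,::-1],None,fx=1.5,fy=1.5))
for p,n in((t,"top"),(s,"scene")):
  for th,z in(("cap",.115),("tub",.0),("tray_in",.004),("remote_center",.02),("carton_center",.045),("toy_car_center",.032)):
    for b in ctrl.boxes_of(p,th):
      uv=np.array(b["xy"])*[512,384]; print(n,th,round(b["conf"],2),uv.round(),ray(p,uv,z).round(3))
E
```

```text
pics
{'clock': 0.0, 'joint_pos': array([ 8.46324502e+01,  2.05907595e+01,  6.32827488e-01, -1.97690492e-02,
       -7.01336498e+01, -1.65071295e+01]), 'qvel': array([ 0.0140469 ,  0.01197562,  0.13607785, -0.04036853, -0.08599828,
        0.07869232]), 'tau': array([-2.26565724e-03, -5.82722390e+01,  2.93057907e+01,  6.99756503e+00,
        7.07566258e-03, -1.58204384e-04]), 'tool_pos': array([0.25136378, 0.62604438, 0.29122412]), 'orientation': array([ 1.79906912e+02, -8.20592612e-03, -2.18814055e+01]), 'force': array([0.31873972, 0.63632188, 0.19489843]), 'moment': array([ 0.006309  ,  0.05310884, -0.01278761]), 'gripper_force': 0.0, 'opening': 0.08747346136592732}
top cap 0.69 [347. 168.] [ 0.605 -0.18   0.115]
top cap 0.67 [368. 225.] [ 0.494 -0.215  0.115]
top cap 0.58 [371. 306.] [ 0.345 -0.212  0.115]
top tub 0.75 [352. 234.] [ 0.488 -0.207  0.   ]
top tray_in 0.6 [159. 208.] [0.546 0.205 0.004]
top remote_center 0.72 [251. 211.] [0.536 0.007 0.02 ]
top carton_center 0.59 [334. 115.] [ 0.739 -0.171  0.045]
top toy_car_center 0.94 [195. 114.] [0.747 0.129 0.032]
top toy_car_center 0.56 [366. 227.] [ 0.5   -0.231  0.032]
scene cap 0.82 [144. 178.] [ 0.52  -0.215  0.115]
scene cap 0.82 [157. 159.] [ 0.443 -0.2    0.115]
scene cap 0.6 [155. 244.] [ 0.722 -0.167  0.115]
scene tub 0.94 [152. 210.] [ 0.472 -0.224  0.   ]
scene tub 0.4 [151. 292.] [ 0.72 -0.19  0.  ]
scene tray_in 0.65 [348. 221.] [0.551 0.204 0.004]
scene remote_center 0.58 [253. 220.] [0.551 0.001 0.02 ]
scene carton_center 0.64 [151. 292.] [ 0.76  -0.177  0.045]
scene toy_car_center 0.79 [332. 294.] [0.775 0.119 0.032]
```

View pics/a.png

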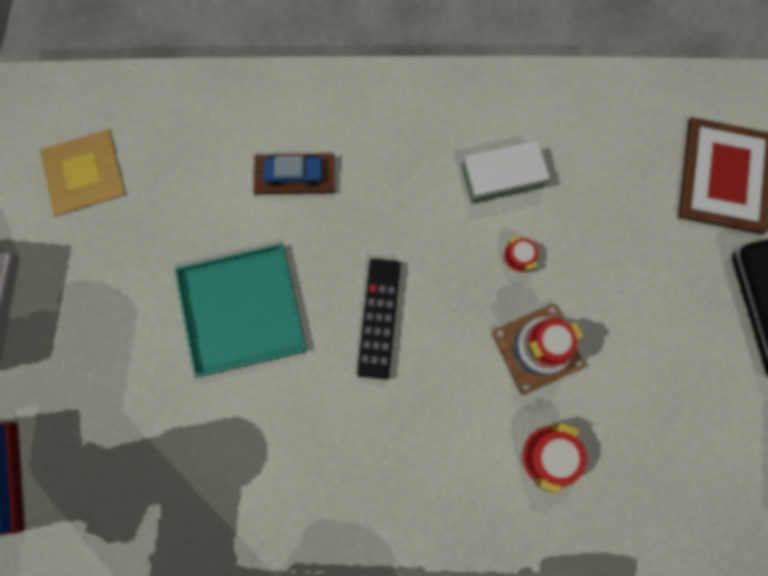

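View pics/b.png

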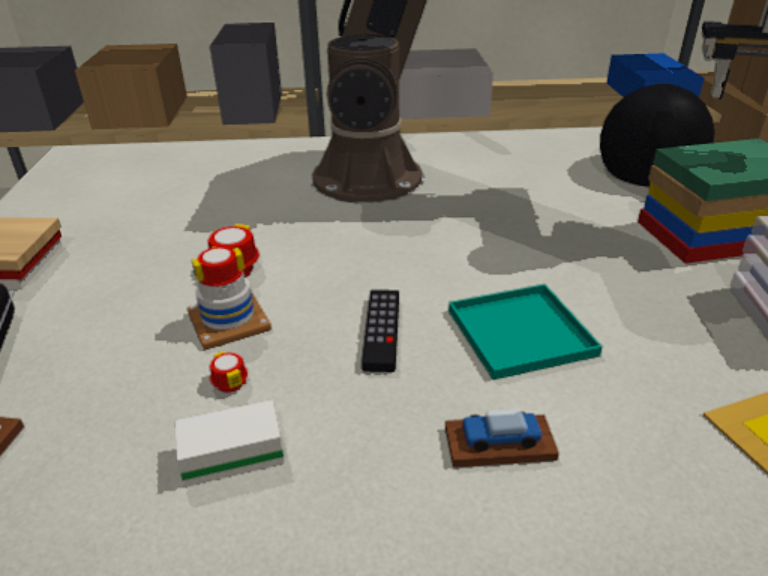

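The top view shows three red caps. The middle-sized one sits on the tub at about (368,225) in picture pixels, with its tabs along a world direction of about 115°. The small cap is at (347,168) and the big one at (371,306). The tray is at (159,208). The scene view agrees. I'll work out the approach.

```bash
cat >> h.py <<'E'
def plan(way,start=None,vmax=0.17):
    """way: list of (x,y,z,yaw) one call each; prints final row of each call in tool shares"""
    o=ctrl.get_obs(); p=np.array(o["tool_pos"]); y=o["orientation"][2]
    if start is not None: p=np.array(start[:3]); y=start[3]
    for w in way:
        R=Ro.from_euler('xyz',[180,0,y],degrees=True).as_matrix()
        d=R.T@(np.array(w[:3])-p); t=-((w[3]-y+180)%360-180)
        print((d/.8).round(4), round(t/90,4), "|d|",round(float(np.linalg.norm(d)),3)); p=np.array(w[:3]); y=w[3]
E
python3 - <<'E'
from h import *
plan([(.38,.47,.292,-55),(.48,.30,.292,-88),(.53,.11,.292,-121),(.53,-.07,.292,-145),(.495,-.215,.292,-155)],start=(.252,.626,.292,-21.88))
E
```

```text
[0.2211 0.1213 0.    ] 0.368 |d| 0.202
[0.2458 0.0195 0.    ] 0.3667 |d| 0.197
[ 0.2395 -0.0542 -0.    ] 0.3667 |d| 0.196
[ 0.1929 -0.1159 -0.    ] 0.2667 |d| 0.18
[ 0.1398 -0.1234 -0.    ] 0.1111 |d| 0.149
```

Request:
send_rows(deltas=[[[0.044,0.024,0],0.074],[[0.088,0.048,0],0.147],[[0.133,0.073,0],0.221],[[0.177,0.097,0],0.294],[[0.221,0.121,0],0.368]], gripper=1)

```text
clock: 1.12
tool_pos: [0.3803, 0.4691, 0.2924]
orientation: [-180.0, 0.0, -55.3]
force: [1.3, 0.3, 0.7]
opening: 0.0876
gripper_force: 0.0
```

Request:
send_rows(deltas=[[[0.049,0.004,0],0.073],[[0.098,0.008,0],0.147],[[0.147,0.012,0],0.22],[[0.197,0.016,0],0.293],[[0.246,0.02,0],0.367]])

```text
clock: 1.53
tool_pos: [0.4799, 0.2984, 0.2926]
orientation: [-180.0, 0.0, -88.3]
force: [1.4, -0.4, 0.3]
opening: 0.0876
gripper_force: 0.0
```

Request:
send_rows(deltas=[[[0.048,-0.011,0],0.073],[[0.096,-0.022,0],0.147],[[0.144,-0.033,0],0.22],[[0.192,-0.043,0],0.293],[[0.24,-0.054,0],0.367]])

```text
clock: 1.95
tool_pos: [0.5291, 0.108, 0.2925]
orientation: [-180.0, 0.0, -121.4]
force: [0.7, 1.1, 0.3]
opening: 0.0875
gripper_force: 0.0
```

Request:
send_rows(deltas=[[[0.039,-0.023,0],0.053],[[0.077,-0.046,0],0.107],[[0.116,-0.07,0],0.16],[[0.154,-0.093,0],0.213],[[0.193,-0.116,0],0.267]])

```text
clock: 2.37
tool_pos: [0.5287, -0.0719, 0.2926]
orientation: [-180.0, 0.0, -145.3]
force: [1.4, -0.1, 0.9]
opening: 0.0877
gripper_force: 0.0
```

Request:
send_rows(deltas=[[[0.028,-0.025,0],0.022],[[0.056,-0.05,0],0.044],[[0.084,-0.074,0],0.067],[[0.112,-0.099,0],0.09],[[0.14,-0.123,0],0.111]])

```text
clock: 2.78
tool_pos: [0.4929, -0.2165, 0.2924]
orientation: [-180.0, 0.0, -155.2]
force: [0.7, 0.5, 0.8]
opening: 0.0879
gripper_force: 0.0
```

Run:
```python
from h import *
o=ctrl.get_obs(); print(o["tool_pos"],o["orientation"],o["joint_pos"].round(1),o["force"],o["moment"])
w=ctrl.snapshot("wrist"); save(w,"w1.png",s=1.5)
print(w["vertical_fov"],w["cx"],w["cy"],w["k1"])
print("tcp axis proj",proj(w,[list(np.array(o["tool_pos"])-[0,0,d]) for d in(.047,.066,.177,.207)]))
for b in ctrl.cut_out(w,"cap"):
    m=b["pixels"]; print(b["conf"],m.sum(),np.array(b["xy"])*[512,384])
# yellow
hsv=cv2.cvtColor(w["color"],cv2.COLOR_RGB2HSV); m=cv2.inRange(hsv,(20,120,90),(35,255,255))
n,l,st,c=cv2.connectedComponentsWithStats(m)
for i in range(1,n):
    if st[i,4]>40: print(st[i],c[i].round(1),ray(w,c[i],.11).round(4))
R=cv2.Rodrigues(w["rvec"])[0]; print("cam",-R.T@w["tvec"])
```

```text
[ 0.4928768  -0.21649614  0.29244655] [-1.79980258e+02  2.78893418e-02 -1.55179447e+02] [ -2.8   7.6 -16.6   0.  -65.7 -62.3] [0.70432292 0.4854784  0.79649679] [ 0.06328341 -0.26111436  0.06636771]
63.397447979250146 252.60147760746187 187.11293492060543 -0.07846161647302641
tcp axis proj [[252.68850673 259.86196776]
 [252.69155123 242.28473779]
 [252.70125994 184.14255465]
 [252.70270604 175.19126463]]
0.74 3604 [248.1152 175.7184]
0.61 5043 [301.824   32.9856]
0.6 1090 [220.5184 252.5952]
[258  38  28  27 285] [271.   51.7] [ 0.384  -0.2502  0.11  ]
[208 165   8  21 118] [210.8 174.7] [ 0.5023 -0.2545  0.11  ]
[274 164  10  24 167] [278.1 175.5] [ 0.477  -0.1981  0.11  ]
[208 237  14   6  55] [214.9 239.9] [ 0.5624 -0.2255  0.11  ]
cam [ 0.416406   -0.25181731  0.38490255]
```

View pics/w1.png

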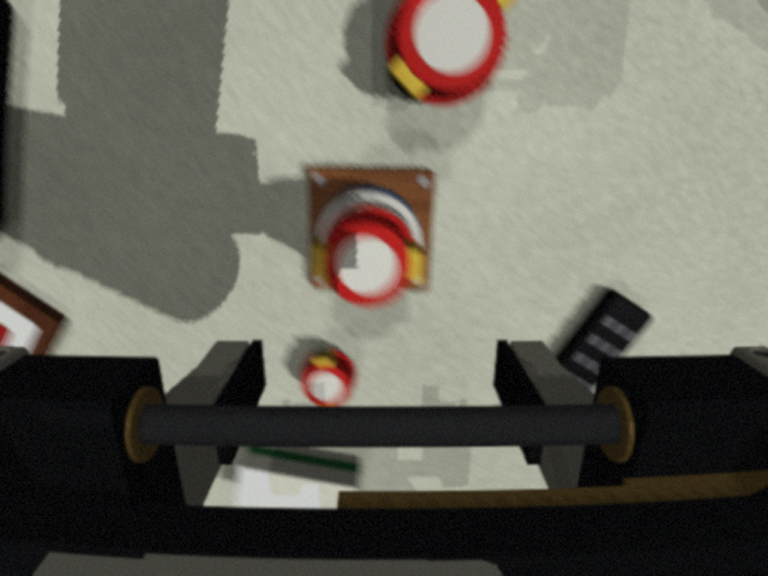

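The wrist view shows the right cap at about (246,175), with its tabs at (211,175) and (278,175). They are almost level in the picture, so the yaw is close. I'll go nearer and look again.

Run:
```python
from h import *
plan([(.4897,-.2263,.21,-155.8)])
```

```text
[ 0.0073 -0.0081  0.1028] 0.0052 |d| 0.083
```

Request:
send_rows(deltas=[[[0.003,-0.003,0.035],0.005],[[0.006,-0.006,0.07],0.006],[[0.008,-0.009,0.1],0.007],[[0.008,-0.009,0.103],0.007],[[0.008,-0.009,0.103],0.007]])

```text
clock: 3.3
tool_pos: [0.4901, -0.2241, 0.2089]
orientation: [179.9, -0.2, -155.7]
force: [-0.4, -0.8, 1.4]
opening: 0.0877
gripper_force: 0.0
```

Run:
```python
from h import *
o=ctrl.get_obs(); print(o["tool_pos"],o["orientation"])
w=ctrl.snapshot("wrist"); save(w,"w2.png",s=1.5)
T=np.array(o["tool_pos"]);R=toolaxes(o)
print("tips exp",proj(w,[T+R@[sx,sy,.066] for sx in(-.0095,.0095) for sy in(-.044,.044)]).round(1))
hsv=cv2.cvtColor(w["color"],cv2.COLOR_RGB2HSV)
def comps(m,mn,z):
    n,l,st,c=cv2.connectedComponentsWithStats(m)
    for i in range(1,n):
        if st[i,4]>mn: print(st[i],c[i].round(1),ray(w,c[i],z).round(4))
print("yellow");comps(cv2.inRange(hsv,(20,120,90),(35,255,255)),60,.114)
print("red");comps(cv2.inRange(hsv,(0,130,60),(10,255,255))|cv2.inRange(hsv,(170,130,60),(180,255,255)),800,.115)
print("white");comps(cv2.inRange(hsv,(0,0,130),(180,60,255)),500,.115)
```

```text
[ 0.49010786 -0.22410325  0.20893718] [ 1.79927133e+02 -1.51813553e-01 -1.55695682e+02]
tips exp [[177.2 256.6]
 [328.2 256.6]
 [174.4 227. ]
 [330.9 226.9]]
yellow
[271  34  35  36 520] [287.1  52.2] [ 0.3873 -0.249   0.114 ]
[204 209  13  28 277] [209.9 222.2] [ 0.5019 -0.2495  0.114 ]
[292 211  12  27 267] [298.  223.7] [ 0.479  -0.1961  0.114 ]
red
[ 266    0  110   75 3080] [319.1  37.6] [ 0.3729 -0.2362  0.115 ]
[ 214  169   81   91 3308] [254.1 207.1] [ 0.4798 -0.2276  0.115 ]
white
[   0    0   19   86 1141] [ 6.8 48.9] [ 0.4495 -0.4015  0.115 ]
[  145     0   367   271 62297] [358.  121.9] [ 0.4047 -0.1933  0.115 ]
[ 294    0   68   47 2652] [326.9  20.1] [ 0.3629 -0.2364  0.115 ]
[245 154  55  45 542] [278.5 169.8] [ 0.4511 -0.224   0.115 ]
[   0  193   85   44 1651] [ 28.7 221.5] [ 0.5535 -0.3637  0.115 ]
[ 136  298   89   41 2500] [177.7 320.6] [ 0.5865 -0.2419  0.115 ]
[ 229  298  131   29 3260] [294.4 312.6] [ 0.5437 -0.1661  0.115 ]
```

View pics/w2.png

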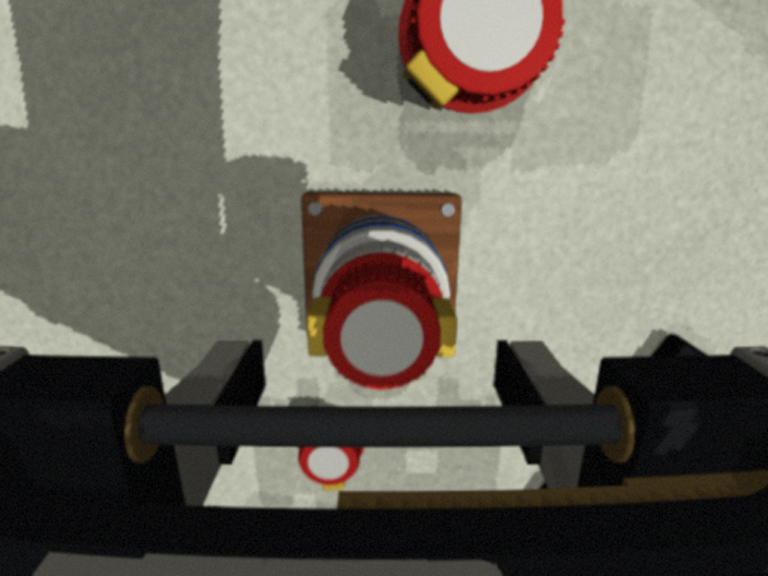

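Run:
```python
from h import *
w=ctrl.snapshot("wrist")
o=ctrl.get_obs(); print(o["tool_pos"],o["orientation"])
g=w["color"].astype(int)
hsv=cv2.cvtColor(w["color"],cv2.COLOR_RGB2HSV)
sat=hsv[:,:,1]; sub=np.zeros(sat.shape,np.uint8); sub[190:260,215:300]=(sat[190:260,215:300]<90)
n,l,st,c=cv2.connectedComponentsWithStats(sub,connectivity=4); k=l[224,254]; print("white",st[k],c[k],ray(w,c[k],.115).round(4))
# model fit: compare predicted outline of top disc (r 26.5) and tab far corners
R=toolaxes(o);
c0=ray(w,c[k],.115)
a=np.linspace(0,2*np.pi,72); P=proj(w,[c0+.0265*np.array([np.cos(t),np.sin(t),0]) for t in a]); print("disc bbox",P.min(0),P.max(0))
red=((hsv[:,:,0]<10)|(hsv[:,:,0]>170))&(sat>130); ys,xs=np.nonzero(red[:,210:300]); print("red x",[ (r,np.nonzero(red[r,205:305])[0][[0,-1]]+205) for r in (218,224,230)], "bottom",ys.max())
print("tool frame offset of cap from TCP mm",(R.T@(c0-o["tool_pos"])*1e3).round(2))
yel=cv2.inRange(hsv,(18,100,60),(38,255,255)); 
for x0,x1 in((195,225),(285,315)):
    ys,xs=np.nonzero(yel[190:255,x0:x1]); print("tab",xs.min()+x0,xs.max()+x0,ys.min()+190,ys.max()+190)
u=R[:,1];v=R[:,0]
for s in(-1,1):
    for q in(-.010,.010): print(proj(w,[c0+[0,0,-.001]+s*.033*u+q*v, c0+[0,0,-.027]+s*.033*u+q*v]).round(1).tolist())
```

```text
[ 0.49163397 -0.22418545  0.21123284] [-1.79925650e+02  6.57504924e-02 -1.55654466e+02]
white [ 228  198   55   50 2163] [255.2505779  222.29172446] [ 0.4911 -0.2224  0.115 ]
disc bbox [215.1261323  183.94696631] [295.39129329 257.50063985]
red x [(218, array([217, 293])), (224, array([217, 293])), (230, array([218, 292]))] bottom 350
tool frame offset of cap from TCP mm [-0.16  2.01 96.23]
tab 205 220 196 233
tab 290 304 197 235
[[206.3, 235.2], [211.1, 219.6]]
[[204.8, 207.6], [210.0, 194.5]]
[[304.1, 235.1], [298.7, 219.5]]
[[305.7, 207.5], [300.0, 194.5]]
```

Request:
send_rows(deltas=[[[0,0.001,0.01],0.005],[[0,0.002,0.027],0.011],[[0,0.002,0.044],0.011],[[0,0.002,0.06],0.011],[[0,0.002,0.0655],0.011]])

```text
clock: 3.82
tool_pos: [0.4898, -0.2224, 0.1566]
orientation: [180.0, -0.0, -156.7]
force: [-0.9, 0.2, -0.2]
opening: 0.0877
gripper_force: 0.0
```

Request:
send_rows(deltas=[[[0,0,0],0],[[0,0,0],0],[[0,0,0],0],[[0,0,0],0],[[0,0,0],0]])

```text
clock: 4.23
tool_pos: [0.4903, -0.2229, 0.1581]
orientation: [-180.0, 0.1, -156.7]
force: [0.1, 0.9, 1.1]
opening: 0.0876
gripper_force: 0.0
```

Run:
```python
from h import *
o=ctrl.get_obs(); print(o["tool_pos"],o["orientation"],o["force"],o["moment"])
w=ctrl.snapshot("wrist"); save(w,"w3.png",crop=(140,160,380,340),s=3)
```

```text
[ 0.49034095 -0.22286549  0.15810559] [-1.79961755e+02  6.39707246e-02 -1.56695287e+02] [0.10134896 0.93474027 1.05298742] [ 0.07416945 -0.04818834  0.00212848]
```

View pics/w3.png

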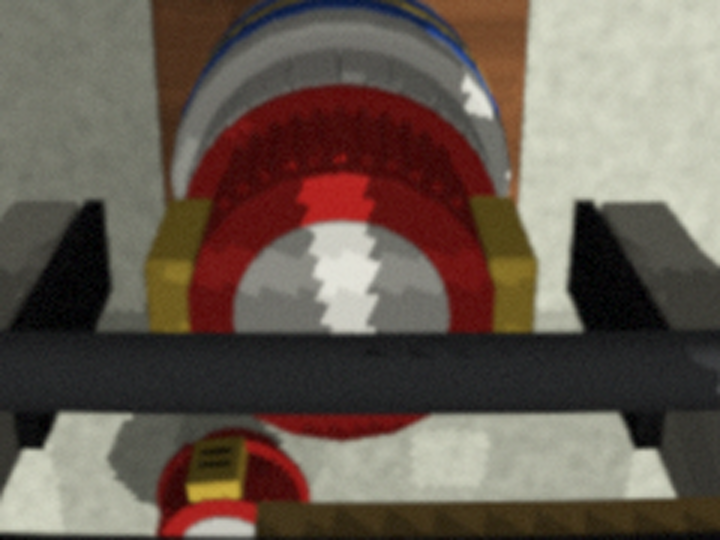

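The cap is centred between the fingers, with the tab edges at crop columns 147 and 537 and the finger centre at about 340. The fingertips are about level with the feet of the tabs, so I'll rise 2 mm and then squeeze.

Request:
send_rows(deltas=[[[0,0.0005,-0.0025],0],[[0,0.0005,-0.0025],0],[[0,0.0005,-0.0025],0],[[0,0.0005,-0.0025],0],[[0,0.0005,-0.0025],0]])

```text
clock: 4.7
tool_pos: [0.4898, -0.2224, 0.1594]
orientation: [180.0, 0.0, -156.7]
force: [-0.7, -0.0, -0.3]
opening: 0.0876
gripper_force: 0.0
```

Request:
send_rows(deltas=[[[0,0,0],0],[[0,0,0],0],[[0,0,0],0],[[0,0,0],0],[[0,0,0],0]], gripper=0.6)

```text
clock: 5.12
tool_pos: [0.4898, -0.2225, 0.1594]
orientation: [180.0, -0.0, -156.7]
force: [-0.6, -0.2, 1.2]
opening: 0.0597
gripper_force: 6.5
```

Request:
send_rows(deltas=[[[0,0,0],0],[[0,0,0],0],[[0,0,0],0],[[0,0,0],0],[[0,0,0],0]])

```text
clock: 5.53
tool_pos: [0.4898, -0.2225, 0.1596]
orientation: [-180.0, 0.0, -156.7]
force: [-2.2, 0.9, 3.6]
opening: 0.0553
gripper_force: 30.0
```

Request:
send_rows(deltas=[[[0,0,0],-0.033],[[0,0,0],-0.067],[[0,0,0],-0.1],[[0,0,0],-0.133],[[0,0,0],-0.167]])

```text
clock: 5.95
tool_pos: [0.4903, -0.2226, 0.1596]
orientation: [-180.0, 0.0, -141.5]
force: [-0.3, 0.3, 2.5]
opening: 0.0547
gripper_force: 30.0
```

Run:
```python
from h import *
o=ctrl.get_obs(); print(o["tool_pos"],o["orientation"],o["force"],o["moment"],o["opening"])
```

```text
[ 0.49029053 -0.22255764  0.15957463] [-1.79953118e+02  3.50694728e-02 -1.41514118e+02] [-0.32959616  0.3121694   2.50578548] [ 0.03813192 -0.11320454 -0.04420686] 0.05474067403742657
```

Request:
send_rows(deltas=[[[0,0,0],-0.047],[[0,0,0],-0.094],[[0,0,0],-0.14],[[0,0,0],-0.187],[[0,0,0],-0.222]])

```text
clock: 6.37
tool_pos: [0.4904, -0.2226, 0.1596]
orientation: [-179.9, 0.0, -121.5]
force: [1.0, -0.7, 2.5]
opening: 0.0549
gripper_force: 30.0
```

```bash
cat > m.py <<'E'
from h import *
o=ctrl.get_obs(); print(o["tool_pos"].round(4),o["orientation"].round(2),o["force"].round(1),o["moment"].round(3),round(o["opening"],4),"j6",o["joint_pos"][5].round(2),"tau6",o["tau"][5].round(3),o["clock"])
E
cat > ms.py <<'E'
from m import *
w=ctrl.snapshot("wrist"); save(w,"w4.png",crop=(140,160,380,340),s=3)
E
python3 ms.py
```

```text
[ 0.4904 -0.2226  0.1596] [-1.7993e+02  2.0000e-02 -1.2146e+02] [ 1.  -0.7  2.5] [-0.068 -0.524 -0.058] 0.0549 j6 -27.93 tau6 -0.704 6.3667
```

View pics/w4.png

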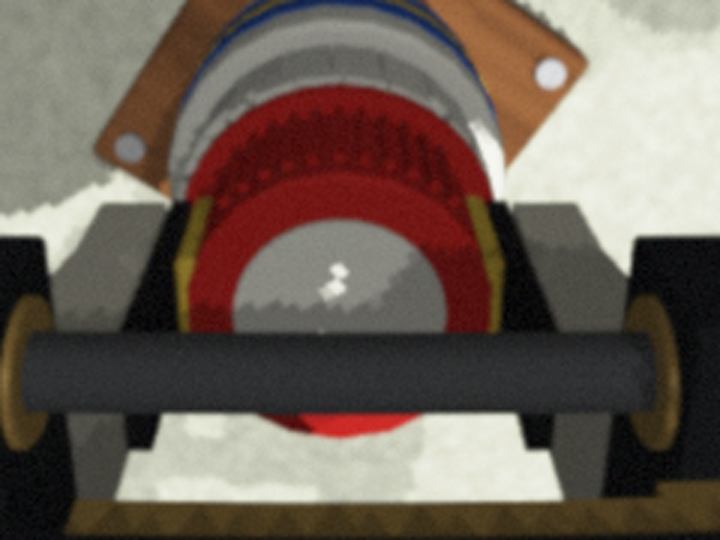

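The cap turns with the fingers: the tabs are still in the pads, and only the block has swung in the picture. From here I'll feel for the stop in small steps.

Request:
send_rows(deltas=[[[0,0,0],-0.007],[[0,0,0],-0.014],[[0,0,0],-0.02],[[0,0,0],-0.02],[[0,0,0],-0.02]])

```text
clock: 6.83
tool_pos: [0.4904, -0.2226, 0.1596]
orientation: [-179.9, 0.0, -119.9]
force: [3.0, -0.8, 1.8]
opening: 0.0552
gripper_force: 30.0
```

```bash
python3 m.py
```

```text
[ 0.4904 -0.2226  0.1596] [-1.7993e+02  2.0000e-02 -1.1991e+02] [ 3.  -0.8  1.8] [-0.532 -1.181 -0.04 ] 0.0552 j6 -26.38 tau6 0.087 6.8333
```

Request:
send_rows(deltas=[[[0,0,0],-0.004],[[0,0,0],-0.008],[[0,0,0],-0.012],[[0,0,0],-0.012],[[0,0,0],-0.012]])

```text
clock: 7.25
tool_pos: [0.4903, -0.2226, 0.1596]
orientation: [-179.9, 0.0, -118.8]
force: [3.9, -2.7, 1.8]
opening: 0.0551
gripper_force: 30.0
```

```bash
python3 m.py
```

```text
[ 0.4903 -0.2226  0.1596] [-1.7994e+02  1.0000e-02 -1.1880e+02] [ 3.9 -2.7  1.8] [-0.84  -1.749 -0.08 ] 0.0551 j6 -25.27 tau6 0.116 7.25
```

Request:
send_rows(deltas=[[[0,-0.001,0],0],[[0,-0.001,0],-0.005],[[0,-0.001,0],-0.01],[[0,-0.001,0],-0.012],[[0,-0.001,0],-0.012]])

```text
clock: 7.67
tool_pos: [0.4904, -0.2227, 0.1595]
orientation: [180.0, 0.0, -117.7]
force: [2.1, -1.5, 6.0]
opening: 0.0551
gripper_force: 30.0
```

```bash
python3 m.py
```

```text
[ 0.4904 -0.2227  0.1595] [ 179.98    0.   -117.72] [ 2.1 -1.5  6. ] [-0.079 -0.915 -0.154] 0.0551 j6 -24.14 tau6 0.166 7.6667
```

Request:
send_rows(deltas=[[[0,-0.0005,0],-0.003],[[0,-0.0005,0],-0.006],[[0,-0.0005,0],-0.01],[[0,-0.0005,0],-0.01],[[0,-0.0005,0],-0.01]])

```text
clock: 8.08
tool_pos: [0.4904, -0.2228, 0.1595]
orientation: [179.9, -0.0, -116.8]
force: [1.3, 1.0, 6.2]
opening: 0.055
gripper_force: 30.0
```

```bash
python3 m.py
```

```text
[ 0.4904 -0.2228  0.1595] [ 1.7994e+02 -1.0000e-02 -1.1683e+02] [1.3 1.  6.2] [ 0.182 -0.492 -0.072] 0.055 j6 -23.23 tau6 0.095 8.0833
```

Request:
send_rows(deltas=[[[0,0,-0.0005],-0.004],[[0,0,-0.0005],-0.009],[[0,0,-0.0005],-0.014],[[0,0,-0.0005],-0.014],[[0,0,-0.0005],-0.014]])

```text
clock: 8.5
tool_pos: [0.4903, -0.2229, 0.1595]
orientation: [179.9, -0.0, -115.6]
force: [0.0, 0.8, 4.9]
opening: 0.0552
gripper_force: 30.0
```

```bash
python3 m.py
```

```text
[ 0.4903 -0.2229  0.1595] [ 1.7993e+02 -1.0000e-02 -1.1557e+02] [0.  0.8 4.9] [ 0.372 -0.101  0.012] 0.0552 j6 -21.97 tau6 0.06 8.5
```

Request:
send_rows(deltas=[[[0,0,0],-0.004],[[0,0,0],-0.009],[[0,0,0],-0.014],[[0,0,0],-0.014],[[0,0,0],-0.014]])

```text
clock: 8.92
tool_pos: [0.4905, -0.223, 0.1596]
orientation: [179.9, -0.0, -114.3]
force: [-1.5, 1.0, 3.2]
opening: 0.0551
gripper_force: 30.0
```

```bash
python3 m.py
```

```text
[ 0.4905 -0.223   0.1596] [ 1.7995e+02 -1.0000e-02 -1.1431e+02] [-1.5  1.   3.2] [ 0.455  0.348 -0.005] 0.0551 j6 -20.71 tau6 0.045 8.9167
```

Request:
send_rows(deltas=[[[0,0,0],-0.004],[[0,0,0],-0.009],[[0,0,0],-0.014],[[0,0,0],-0.017],[[0,0,0],-0.017]])

```text
clock: 9.33
tool_pos: [0.4908, -0.223, 0.1596]
orientation: [180.0, -0.0, -112.8]
force: [-0.5, 0.2, 1.7]
opening: 0.0553
gripper_force: 30.0
```

```bash
python3 m.py
```

```text
[ 0.4908 -0.223   0.1596] [ 1.7998e+02 -1.0000e-02 -1.1275e+02] [-0.5  0.2  1.7] [0.073 0.172 0.011] 0.0553 j6 -19.15 tau6 0.112 9.3333
```

Request:
send_rows(deltas=[[[0,0,0],-0.004],[[0,0,0],-0.009],[[0,0,0],-0.014],[[0,0,0],-0.018],[[0,0,0],-0.018]])

```text
clock: 9.75
tool_pos: [0.4909, -0.223, 0.1596]
orientation: [180.0, 0.0, -111.1]
force: [-0.6, 0.2, -1.4]
opening: 0.0551
gripper_force: 30.0
```

```bash
python3 m.py
```

```text
[ 0.4909 -0.223   0.1596] [ 179.99    0.   -111.13] [-0.6  0.2 -1.4] [ 0.07  -0.134  0.076] 0.0551 j6 -17.53 tau6 0.121 9.75
```

Request:
send_rows(deltas=[[[0,0,0],-0.004],[[0,0,0],-0.009],[[0,0,0],-0.014],[[0,0,0],-0.018],[[0,0,0],-0.018]])

```text
clock: 10.17
tool_pos: [0.4909, -0.223, 0.1598]
orientation: [-180.0, 0.0, -109.5]
force: [-0.2, 0.0, -0.3]
opening: 0.0551
gripper_force: 30.0
```

```bash
python3 m.py
```

```text
[ 0.4909 -0.223   0.1598] [-180.     0.  -109.5] [-0.2  0.  -0.3] [ 0.082 -0.077 -0.036] 0.0551 j6 -15.91 tau6 0.124 10.1667
```

Request:
send_rows(deltas=[[[0,0,0],-0.004],[[0,0,0],-0.009],[[0,0,0],-0.014],[[0,0,0],-0.018],[[0,0,0],-0.018]])

```text
clock: 10.58
tool_pos: [0.4909, -0.223, 0.1598]
orientation: [-180.0, 0.0, -107.9]
force: [-0.8, -0.3, -1.0]
opening: 0.0552
gripper_force: 30.0
```

```bash
python3 m.py
```

```text
[ 0.4909 -0.223   0.1598] [-180.      0.   -107.88] [-0.8 -0.3 -1. ] [ 0.051 -0.076  0.011] 0.0552 j6 -14.29 tau6 0.124 10.5833
```

Request:
send_rows(deltas=[[[0,0,0],-0.004],[[0,0,0],-0.009],[[0,0,0],-0.014],[[0,0,0],-0.018],[[0,0,0],-0.018]])

```text
clock: 11.0
tool_pos: [0.4909, -0.223, 0.1597]
orientation: [180.0, -0.0, -106.3]
force: [-0.5, 0.6, -0.5]
opening: 0.055
gripper_force: 30.0
```

```bash
python3 m.py
```

```text
[ 0.4909 -0.223   0.1597] [ 180.     -0.   -106.26] [-0.5  0.6 -0.5] [ 0.128 -0.052 -0.007] 0.055 j6 -12.67 tau6 0.124 11.0
```

Request:
send_rows(deltas=[[[0,0,0],-0.004],[[0,0,0],-0.009],[[0,0,0],-0.014],[[0,0,0],-0.018],[[0,0,0],-0.018]])

```text
clock: 11.42
tool_pos: [0.4909, -0.223, 0.1598]
orientation: [180.0, 0.0, -104.6]
force: [0.2, 1.0, 0.3]
opening: 0.0548
gripper_force: 30.0
```

```bash
python3 m.py
```

```text
[ 0.4909 -0.223   0.1598] [ 180.      0.   -104.64] [0.2 1.  0.3] [ 0.085 -0.076  0.022] 0.0548 j6 -11.05 tau6 0.124 11.4167
```

Request:
send_rows(deltas=[[[0,0,0],-0.004],[[0,0,0],-0.009],[[0,0,0],-0.014],[[0,0,0],-0.018],[[0,0,0],-0.018]])

```text
clock: 11.83
tool_pos: [0.4909, -0.223, 0.1598]
orientation: [-180.0, -0.0, -103.0]
force: [-0.4, -0.1, -0.0]
opening: 0.0547
gripper_force: 30.0
```

```bash
python3 m.py
```

```text
[ 0.4909 -0.223   0.1598] [-180.     -0.   -103.02] [-0.4 -0.1 -0. ] [ 0.103 -0.155  0.064] 0.0547 j6 -9.43 tau6 0.124 11.8333
```

Request:
send_rows(deltas=[[[0,0,0],-0.004],[[0,0,0],-0.009],[[0,0,0],-0.014],[[0,0,0],-0.018],[[0,0,0],-0.018]])

```text
clock: 12.25
tool_pos: [0.4909, -0.223, 0.1598]
orientation: [-180.0, -0.0, -101.4]
force: [0.3, 0.1, -0.3]
opening: 0.055
gripper_force: 30.0
```

```bash
python3 m.py
```

```text
[ 0.4909 -0.223   0.1598] [-180.    -0.  -101.4] [ 0.3  0.1 -0.3] [ 0.048 -0.06  -0.013] 0.055 j6 -7.81 tau6 0.124 12.25
```

Request:
send_rows(deltas=[[[0,0,0],-0.004],[[0,0,0],-0.009],[[0,0,0],-0.014],[[0,0,0],-0.018],[[0,0,0],-0.018]])

```text
clock: 12.67
tool_pos: [0.4909, -0.223, 0.1597]
orientation: [180.0, -0.0, -99.8]
force: [-0.5, -0.1, -0.7]
opening: 0.0547
gripper_force: 30.0
```

```bash
python3 m.py
```

```text
[ 0.4909 -0.223   0.1597] [180.    -0.   -99.78] [-0.5 -0.1 -0.7] [ 0.115 -0.068  0.001] 0.0547 j6 -6.19 tau6 0.124 12.6667
```

Request:
send_rows(deltas=[[[0,0,0],-0.004],[[0,0,0],-0.009],[[0,0,0],-0.014],[[0,0,0],-0.018],[[0,0,0],-0.018]])

```text
clock: 13.08
tool_pos: [0.4909, -0.223, 0.1598]
orientation: [-180.0, 0.0, -98.2]
force: [-0.3, 0.0, -0.4]
opening: 0.0549
gripper_force: 30.0
```

```bash
python3 m.py
```

```text
[ 0.4909 -0.223   0.1598] [-180.      0.    -98.16] [-0.3  0.  -0.4] [ 0.08  -0.05   0.002] 0.0549 j6 -4.57 tau6 0.124 13.0833
```

Request:
send_rows(deltas=[[[0,0,0],-0.004],[[0,0,0],-0.009],[[0,0,0],-0.014],[[0,0,0],-0.018],[[0,0,0],-0.018]])

```text
clock: 13.5
tool_pos: [0.4909, -0.223, 0.1598]
orientation: [-180.0, -0.0, -96.5]
force: [-0.9, 0.2, -0.5]
opening: 0.055
gripper_force: 30.0
```

```bash
python3 m.py
```

```text
[ 0.4909 -0.223   0.1598] [-180.     -0.    -96.54] [-0.9  0.2 -0.5] [ 0.055 -0.05  -0.032] 0.055 j6 -2.95 tau6 0.124 13.5
```

Request:
send_rows(deltas=[[[0,0,0],-0.004],[[0,0,0],-0.009],[[0,0,0],-0.014],[[0,0,0],-0.018],[[0,0,0],-0.018]])

```text
clock: 13.92
tool_pos: [0.4909, -0.223, 0.1598]
orientation: [-180.0, -0.0, -94.9]
force: [-0.6, -0.7, -0.8]
opening: 0.0551
gripper_force: 30.0
```

```bash
python3 m.py
```

```text
[ 0.4909 -0.223   0.1598] [-180.     -0.    -94.92] [-0.6 -0.7 -0.8] [ 0.053 -0.11  -0.008] 0.0551 j6 -1.33 tau6 0.125 13.9167
```

Request:
send_rows(deltas=[[[0,0,0],-0.004],[[0,0,0],-0.009],[[0,0,0],-0.014],[[0,0,0],-0.018],[[0,0,0],-0.018]])

```text
clock: 14.33
tool_pos: [0.4909, -0.223, 0.1598]
orientation: [-180.0, -0.0, -93.3]
force: [0.4, 0.2, -0.7]
opening: 0.0553
gripper_force: 30.0
```

```bash
python3 m.py
```

```text
[ 0.4909 -0.223   0.1598] [-179.99   -0.    -93.3 ] [ 0.4  0.2 -0.7] [-0.03  -0.139 -0.039] 0.0553 j6 0.29 tau6 0.128 14.3333
```

Request:
send_rows(deltas=[[[0,0,0],-0.004],[[0,0,0],-0.009],[[0,0,0],-0.014],[[0,0,0],-0.018],[[0,0,0],-0.018]])

```text
clock: 14.75
tool_pos: [0.4909, -0.223, 0.1598]
orientation: [-180.0, -0.0, -91.7]
force: [0.2, -1.1, -0.6]
opening: 0.0553
gripper_force: 30.0
```

```bash
python3 m.py
```

```text
[ 0.4909 -0.223   0.1598] [-180.     -0.    -91.68] [ 0.2 -1.1 -0.6] [-0.077 -0.279 -0.013] 0.0553 j6 1.91 tau6 0.13 14.75
```

Request:
send_rows(deltas=[[[0,0,0],-0.004],[[0,0,0],-0.009],[[0,0,0],-0.014],[[0,0,0],-0.018],[[0,0,0],-0.018]])

```text
clock: 15.17
tool_pos: [0.491, -0.223, 0.1598]
orientation: [-180.0, -0.0, -90.1]
force: [1.2, -0.9, 0.0]
opening: 0.0546
gripper_force: 30.0
```

```bash
python3 m.py
```

```text
[ 0.491  -0.223   0.1598] [-179.98   -0.    -90.06] [ 1.2 -0.9  0. ] [-0.073 -0.396  0.005] 0.0546 j6 3.53 tau6 0.135 15.1667
```

Request:
send_rows(deltas=[[[0.0003,-0.0004,0],-0.004],[[0.0003,-0.0004,0],-0.009],[[0.0003,-0.0004,0],-0.014],[[0.0003,-0.0004,0],-0.018],[[0.0003,-0.0004,0],-0.018]])

```text
clock: 15.58
tool_pos: [0.4911, -0.2232, 0.1597]
orientation: [180.0, 0.0, -88.4]
force: [-0.5, 0.1, -0.8]
opening: 0.0551
gripper_force: 30.0
```

```bash
python3 m.py
```

```text
[ 0.4911 -0.2232  0.1597] [179.99   0.   -88.44] [-0.5  0.1 -0.8] [ 0.072 -0.054  0.01 ] 0.0551 j6 5.18 tau6 0.124 15.5833
```

Request:
send_rows(deltas=[[[0,0,0],-0.004],[[0,0,0],-0.009],[[0,0,0],-0.014],[[0,0,0],-0.018],[[0,0,0],-0.018]])

```text
clock: 16.0
tool_pos: [0.4912, -0.2233, 0.1598]
orientation: [180.0, -0.0, -86.8]
force: [-0.4, -0.1, -0.9]
opening: 0.0549
gripper_force: 30.0
```

```bash
python3 m.py
```

```text
[ 0.4912 -0.2233  0.1598] [180.    -0.   -86.82] [-0.4 -0.1 -0.9] [ 0.087 -0.051  0.01 ] 0.0549 j6 6.8 tau6 0.124 16.0
```

Request:
send_rows(deltas=[[[0,0,0],-0.004],[[0,0,0],-0.009],[[0,0,0],-0.014],[[0,0,0],-0.018],[[0,0,0],-0.018]])

```text
clock: 16.42
tool_pos: [0.4912, -0.2232, 0.1598]
orientation: [-180.0, 0.0, -85.2]
force: [-0.6, -0.4, -0.2]
opening: 0.0548
gripper_force: 30.0
```

```bash
python3 m.py
```

```text
[ 0.4912 -0.2232  0.1598] [-180.     0.   -85.2] [-0.6 -0.4 -0.2] [ 0.096 -0.053 -0.004] 0.0548 j6 8.42 tau6 0.124 16.4167
```

Request:
send_rows(deltas=[[[0,0,0],-0.004],[[0,0,0],-0.009],[[0,0,0],-0.014],[[0,0,0],-0.018],[[0,0,0],-0.018]])

```text
clock: 16.83
tool_pos: [0.4913, -0.2233, 0.1598]
orientation: [-180.0, -0.0, -83.6]
force: [-0.9, -0.5, -0.8]
opening: 0.0547
gripper_force: 30.0
```

```bash
python3 m.py
```

```text
[ 0.4913 -0.2233  0.1598] [-179.99   -0.    -83.58] [-0.9 -0.5 -0.8] [ 0.052 -0.073  0.012] 0.0547 j6 10.04 tau6 0.128 16.8333
```

Request:
send_rows(deltas=[[[0,0,0],-0.004],[[0,0,0],-0.009],[[0,0,0],-0.014],[[0,0,0],-0.018],[[0,0,0],-0.018]])

```text
clock: 17.25
tool_pos: [0.4916, -0.2233, 0.1599]
orientation: [-180.0, -0.0, -82.0]
force: [1.8, -0.9, -1.5]
opening: 0.0547
gripper_force: 30.0
```

```bash
python3 m.py
```

```text
[ 0.4916 -0.2233  0.1599] [-1.7996e+02 -1.0000e-02 -8.1960e+01] [ 1.8 -0.9 -1.5] [-0.019 -0.694 -0.026] 0.0547 j6 11.66 tau6 0.168 17.25
```

Request:
send_rows(deltas=[[[0,-0.0004,0],-0.004],[[0,-0.0004,0],-0.008],[[0,-0.0004,0],-0.012],[[0,-0.0004,0],-0.012],[[0,-0.0004,0],-0.012]])

```text
clock: 17.67
tool_pos: [0.4918, -0.2232, 0.1599]
orientation: [-180.0, -0.0, -80.9]
force: [2.4, -0.3, -1.2]
opening: 0.0552
gripper_force: 30.0
```

```bash
python3 m.py
```

```text
[ 0.4918 -0.2232  0.1599] [-1.7997e+02 -1.0000e-02 -8.0910e+01] [ 2.4 -0.3 -1.2] [-0.208 -1.105 -0.07 ] 0.0552 j6 12.69 tau6 0.156 17.6667
```

Request:
send_rows(deltas=[[[0,-0.0008,0],-0.004],[[0,-0.0008,0],-0.008],[[0,-0.0008,0],-0.012],[[0,-0.0008,0],-0.012],[[0,-0.0008,0],-0.012]])

```text
clock: 18.08
tool_pos: [0.492, -0.2232, 0.1598]
orientation: [180.0, 0.0, -79.8]
force: [1.1, -1.5, 0.3]
opening: 0.0552
gripper_force: 30.0
```

```bash
python3 m.py
```

```text
[ 0.492  -0.2232  0.1598] [179.99   0.   -79.85] [ 1.1 -1.5  0.3] [-0.603 -0.49  -0.343] 0.0552 j6 13.76 tau6 0.374 18.0833
```

The moment jumped to 0.34 N m at about 77°, so that is the stop. I'll ease back a little and begin a gentle lift.

Request:
send_rows(deltas=[[[0.0005,0,0],0.004],[[0.0005,0,0],0.007],[[0.0005,0,0],0.007],[[0.0005,0,0],0.007],[[0.0005,0,0],0.007]])

```text
clock: 18.5
tool_pos: [0.4921, -0.2234, 0.1597]
orientation: [180.0, 0.0, -80.5]
force: [0.7, -0.1, 1.9]
opening: 0.0546
gripper_force: 30.0
```

```bash
python3 m.py
```

```text
[ 0.4921 -0.2234  0.1597] [ 1.7998e+02  1.0000e-02 -8.0460e+01] [ 0.7 -0.1  1.9] [ 0.319 -0.181 -0.185] 0.0546 j6 13.18 tau6 0.187 18.5
```

Request:
send_rows(deltas=[[[0,0,-0.0007],0],[[0,0,-0.0014],0],[[0,0,-0.002],0],[[0,0,-0.003],0],[[0,0,-0.003],0]])

```text
clock: 18.92
tool_pos: [0.492, -0.2235, 0.162]
orientation: [180.0, 0.0, -80.5]
force: [2.0, 0.3, -4.3]
opening: 0.0549
gripper_force: 30.0
```

```bash
python3 m.py
```

```text
[ 0.492  -0.2235  0.162 ] [ 1.7997e+02  1.0000e-02 -8.0470e+01] [ 2.   0.3 -4.3] [ 0.138 -0.483 -0.2  ] 0.0549 j6 13.18 tau6 0.168 18.9167
```

Request:
send_rows(deltas=[[[0,-0.0003,-0.0005],0.003],[[0,-0.0003,-0.001],0.003],[[0,-0.0003,-0.0015],0.003],[[0,-0.0003,-0.002],0.003],[[0,-0.0003,-0.002],0.003]])

```text
clock: 19.33
tool_pos: [0.4922, -0.2235, 0.1639]
orientation: [180.0, 0.0, -80.7]
force: [-1.5, -0.1, -1.7]
opening: 0.055
gripper_force: 30.0
```

```bash
python3 m.py
```

```text
[ 0.4922 -0.2235  0.1639] [179.97   0.   -80.73] [-1.5 -0.1 -1.7] [ 0.11   0.328 -0.073] 0.055 j6 12.9 tau6 0.072 19.3333
```

The cap is coming up freely, at 4.2 mm with only 1.7 N. I'll lift on.

Request:
send_rows(deltas=[[[0,0.0002,-0.0015],0],[[0,0.0002,-0.003],0],[[0,0.0002,-0.005],0],[[0,0.0002,-0.007],0],[[0,0.0002,-0.008],0]])

```text
clock: 19.75
tool_pos: [0.4926, -0.2235, 0.1707]
orientation: [-180.0, -0.0, -80.7]
force: [-0.8, -0.1, -1.2]
opening: 0.0552
gripper_force: 30.0
```

```bash
python3 m.py
```

```text
[ 0.4926 -0.2235  0.1707] [-1.7995e+02 -2.0000e-02 -8.0720e+01] [-0.8 -0.1 -1.2] [0.099 0.025 0.041] 0.0552 j6 12.91 tau6 0.005 19.75
```

Request:
send_rows(deltas=[[[0,0,-0.003],0],[[0,0,-0.006],0],[[0,0,-0.01],0],[[0,0,-0.014],0],[[0,0,-0.018],0]])

```text
clock: 20.17
tool_pos: [0.4924, -0.2235, 0.185]
orientation: [-180.0, -0.0, -80.7]
force: [0.1, -0.5, -0.6]
opening: 0.0549
gripper_force: 30.0
```

```bash
python3 m.py
```

```text
[ 0.4924 -0.2235  0.185 ] [-1.7999e+02 -1.0000e-02 -8.0730e+01] [ 0.1 -0.5 -0.6] [ 0.124 -0.038  0.013] 0.0549 j6 12.91 tau6 0.001 20.1667
```

Run:
```python
from h import *
plan([(.4925,-.2235,.235,-80.7),(.517,-.055,.235,-80.7),(.537,.115,.235,-80.7),(.548,.205,.22,-80.7)])
```

```text
[-0.     -0.0001 -0.0625] -0.0003 |d| 0.05
[-0.2029 -0.0643 -0.    ] -0.0 |d| 0.17
[-0.2057 -0.059  -0.    ] -0.0 |d| 0.171
[-0.1088 -0.0317  0.0187] -0.0 |d| 0.092
```

Request:
send_rows(deltas=[[[0,0,-0.01],0],[[0,0,-0.025],0],[[0,0,-0.04],0],[[0,0,-0.055],0],[[0,0,-0.0625],0]])

```text
clock: 20.58
tool_pos: [0.4929, -0.2237, 0.2367]
orientation: [-179.9, -0.1, -80.7]
force: [-0.4, -0.2, -0.6]
opening: 0.055
gripper_force: 30.0
```

Request:
send_rows(deltas=[[[-0.02,-0.006,0],0],[[-0.06,-0.019,0],0],[[-0.105,-0.033,0],0],[[-0.155,-0.049,0],0],[[-0.203,-0.064,0],0]])

```text
clock: 21.0
tool_pos: [0.5166, -0.0535, 0.235]
orientation: [-180.0, 0.0, -80.8]
force: [1.0, -0.2, -0.6]
opening: 0.0549
gripper_force: 30.0
```

Request:
send_rows(deltas=[[[-0.045,-0.013,0],0],[[-0.09,-0.026,0],0],[[-0.135,-0.039,0],0],[[-0.175,-0.05,0],0],[[-0.206,-0.059,0],0]])

```text
clock: 21.42
tool_pos: [0.5368, 0.1179, 0.2349]
orientation: [-180.0, 0.0, -80.7]
force: [-0.2, -0.4, -0.7]
opening: 0.055
gripper_force: 30.0
```

Request:
send_rows(deltas=[[[-0.03,-0.009,0.003],0],[[-0.06,-0.018,0.008],0],[[-0.085,-0.026,0.014],0],[[-0.109,-0.032,0.019],0],[[-0.109,-0.032,0.019],0]])

```text
clock: 21.83
tool_pos: [0.5481, 0.2083, 0.2184]
orientation: [180.0, -0.0, -80.6]
force: [0.7, -0.5, -1.2]
opening: 0.0549
gripper_force: 30.0
```

Run:
```python
from m import *
w=ctrl.snapshot("wrist"); t=ctrl.snapshot("top")
cv2.imwrite("pics/w5.png",np.hstack([cv2.resize(x["color"][:,:,::-1],(400,300)) for x in (w,t)]))
for p in(w,t):
  hsv=cv2.cvtColor(p["color"],cv2.COLOR_RGB2HSV); m=cv2.inRange(hsv,(75,100,40),(95,255,255))
  ys,xs=np.nonzero(m); print(len(xs)); 
  (c,s,a)=cv2.minAreaRect(np.c_[xs,ys].astype(np.float32)); print(c,s,a,ray(p,c,.018).round(4))
```

```text
[0.5481 0.2083 0.2184] [ 1.7996e+02 -1.0000e-02 -8.0610e+01] [ 0.7 -0.5 -1.2] [ 0.022 -0.103 -0.008] 0.0549 j6 -30.51 tau6 -0.424 21.8333
20502
(248.5, 153.5) (151.0, 173.0) 90.0 [0.5551 0.186  0.018 ]
3372
(159.0294189453125, 206.3823699951172) (73.43096923828125, 75.38333892822266) 77.47119140625 [0.5464 0.2018 0.018 ]
```

View pics/w5.png

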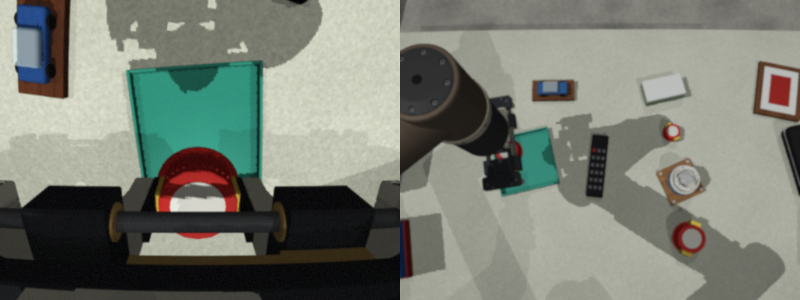

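The tub is open and stands still, and the cap hangs upright in the gripper over the tray, whose centre is at about (0.547, 0.203). I'll lower it.

Request:
send_rows(deltas=[[[0.003,0,0.03],0],[[0.005,0,0.065],0],[[0.005,0,0.1],0],[[0.005,0,0.13],0],[[0.005,0,0.14],0]])

```text
clock: 22.35
tool_pos: [0.547, 0.1995, 0.1043]
orientation: [179.7, -0.1, -80.8]
force: [-0.9, 0.2, -1.3]
opening: 0.0554
gripper_force: 30.0
```

Request:
send_rows(deltas=[[[0,0,0.002],0],[[0,0,0.004],0],[[0,0,0.006],0],[[0,0,0.007],0],[[0,0,0.007],0]])

```text
clock: 22.77
tool_pos: [0.5491, 0.2018, 0.1029]
orientation: [-179.9, 0.0, -80.7]
force: [0.3, 0.2, -1.1]
opening: 0.0547
gripper_force: 30.0
```

```bash
python3 m.py
```

```text
[0.5491 0.2018 0.1029] [-1.7991e+02  5.0000e-02 -8.0730e+01] [ 0.3  0.2 -1.1] [0.074 0.003 0.058] 0.0547 j6 -30.06 tau6 0.003 22.7667
```

Request:
send_rows(deltas=[[[0,0,0.001],0],[[0,0,0.002],0],[[0,0,0.003],0],[[0,0,0.004],0],[[0,0,0.005],0]])

```text
clock: 23.18
tool_pos: [0.5486, 0.2016, 0.0977]
orientation: [-180.0, 0.0, -80.7]
force: [-0.5, -0.2, -0.7]
opening: 0.055
gripper_force: 30.0
```

```bash
python3 m.py
```

```text
[0.5486 0.2016 0.0977] [-180.      0.    -80.73] [-0.5 -0.2 -0.7] [ 0.055 -0.044  0.016] 0.055 j6 -30.06 tau6 0.001 23.1833
```

Request:
send_rows(deltas=[[[0,0,0.0005],0],[[0,0,0.001],0],[[0,0,0.0015],0],[[0,0,0.0018],0],[[0,0,0.0018],0]])

```text
clock: 23.6
tool_pos: [0.5486, 0.2015, 0.0962]
orientation: [180.0, -0.0, -80.7]
force: [0.3, -0.1, -1.5]
opening: 0.0549
gripper_force: 30.0
```

```bash
python3 m.py
```

```text
[0.5486 0.2015 0.0962] [ 1.7999e+02 -1.0000e-02 -8.0730e+01] [ 0.3 -0.1 -1.5] [ 0.112 -0.062  0.007] 0.0549 j6 -30.06 tau6 0.001 23.6
```

Request:
send_rows(deltas=[[[0,0,0.0003],0],[[0,0,0.0006],0],[[0,0,0.001],0],[[0,0,0.001],0],[[0,0,0.001],0]])

```text
clock: 24.02
tool_pos: [0.5486, 0.2015, 0.0955]
orientation: [180.0, -0.0, -80.7]
force: [-0.0, 0.5, -0.3]
opening: 0.0547
gripper_force: 30.0
```

```bash
python3 m.py
```

```text
[0.5486 0.2015 0.0955] [180.    -0.   -80.73] [-0.   0.5 -0.3] [ 0.039 -0.013 -0.008] 0.0547 j6 -30.06 tau6 0.001 24.0167
```

Request:
send_rows(deltas=[[[0,0,0.0003],0],[[0,0,0.0006],0],[[0,0,0.001],0],[[0,0,0.001],0],[[0,0,0.001],0]])

```text
clock: 24.43
tool_pos: [0.5486, 0.2016, 0.0951]
orientation: [-180.0, 0.0, -80.7]
force: [-1.9, -0.6, 4.9]
opening: 0.0552
gripper_force: 30.0
```

```bash
python3 m.py
```

```text
[0.5486 0.2016 0.0951] [-179.99    0.    -80.73] [-1.9 -0.6  4.9] [-0.034  0.719 -0.015] 0.0552 j6 -30.06 tau6 0.001 24.4333
```

Contact is felt at 4.9 N, so the cap stands on the tray floor. I'll release and withdraw.

Request:
send_rows(deltas=[[[0,0,0],0],[[0,0,0],0],[[0,0,0],0],[[0,0,0],0],[[0,0,0],0]], gripper=1)

```text
clock: 24.85
tool_pos: [0.5485, 0.2015, 0.0945]
orientation: [180.0, -0.0, -80.7]
force: [-0.5, 0.2, 0.4]
opening: 0.0827
gripper_force: 0.0
```

Request:
send_rows(deltas=[[[0,0,0],0],[[0,0,0],0],[[0,0,-0.003],0],[[0,0,-0.008],0],[[0,0,-0.015],0]])

```text
clock: 25.27
tool_pos: [0.5485, 0.2014, 0.1069]
orientation: [180.0, -0.0, -80.7]
force: [0.3, -0.3, 1.0]
opening: 0.0877
gripper_force: 0.0
```

Request:
send_rows(deltas=[[[0,0,-0.02],0],[[0,0,-0.05],0],[[0,0,-0.08],0],[[0,0,-0.11],0],[[0,0,-0.14],0]])

```text
clock: 25.68
tool_pos: [0.5485, 0.2014, 0.2206]
orientation: [-180.0, 0.0, -80.7]
force: [0.9, 0.2, -0.3]
opening: 0.0874
gripper_force: 0.0
```

Run:
```python
from m import *
w=ctrl.snapshot("wrist"); t=ctrl.snapshot("scene")
cv2.imwrite("pics/w6.png",np.hstack([cv2.resize(x["color"][:,:,::-1],(400,300)) for x in (w,t)]))
```

```text
[0.5485 0.2014 0.2206] [-1.7997e+02  1.0000e-02 -8.0730e+01] [ 0.9  0.2 -0.3] [ 0.152 -0.068 -0.037] 0.0874 j6 -30.06 tau6 -0.002 25.6833
```

View pics/w6.png

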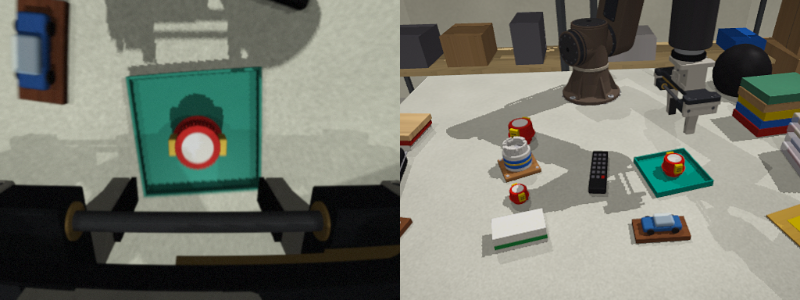

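The cap stands upright in the middle of the tray, at about (198,147) in the wrist view. The tub is open, and the remote, carton and car are where they were.

```bash
python3 -c "
from plant import ctrl
print(ctrl.close_job())"
```

```text
the job is handed in; nothing more can be done
None
```

The cap was squeezed, turned about 77° to its stop, lifted off and set upright in the teal tray, with the remote, carton and car untouched; the job is handed in, but no verdict came back.

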